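# Swap the open tray of the sample loader

## Task

The sample loader's empty tray was left open: with a fingertip push it fully home first. Then hook a fingertip behind the lip of the other tray, the one with the vials, and draw it out along its rails all the way to its stop, so that the vials can be unloaded. Do not touch the vials or grip a tray's lip between the fingers, leave the things standing around where they are, and leave the vials standing upright in their holes and the empty tray shut.

Things in the scene. Friction and masses are not known exactly. Their poses are not given: they have to be found in the camera images.
- loader: the two-lane sample loader's fixed base: a grey plate 140 x 206 mm, its top 12 mm above the worktop, with a white wall 8 mm thick along its back edge, 62 mm high over the worktop. Origin at the centre of its underside; -x is its front (towards the robot, more or less), y across the two lanes, whose centres lie 50 mm either side of the origin. It does not move
- full_lane: one of the two lanes of the sample loader, fixed: a pair of aluminium rails 126 mm long, 95 mm apart over the outsides, standing on the loader's base plate; it carries the loaded tray, the one with the vials. Origin midway between the rails, on top of the base plate, 12 mm above the worktop; x points into the loader (the tray comes out to -x), z up. It does not move; which lane is left and which right changes
- empty_lane: one of the two lanes of the sample loader, fixed: a pair of aluminium rails 126 mm long, 95 mm apart over the outsides, standing on the loader's base plate; it carries the empty tray, which is otherwise the same. Origin midway between the rails, on top of the base plate, 12 mm above the worktop; x points into the loader (the tray comes out to -x), z up. It does not move; which lane is left and which right changes
- full_tray (a joint): joint of the loaded tray (white, 80 mm wide, with a grey block of six round holes at its inner end), m: 0 = pushed fully home against its inner stop, 0.075 = drawn fully out to its outer stop; it grows as the tray comes out of its lane, along the lane's own -x. It slides stiffly (about 1.5 N of friction), stays where it is left and cannot leave its rails; starts at 0
- empty_tray (a joint): joint of the empty tray (white, 80 mm wide, with a grey block of six round holes at its inner end), m: 0 = pushed fully home against its inner stop, 0.075 = drawn fully out to its outer stop; it grows as the tray comes out of its lane, along the lane's own -x. It slides stiffly (about 1.5 N of friction), stays where it is left and cannot leave its rails; starts partly out, 0.030 to 0.060
- full_tray_lip (a point): on the loaded tray, moves with it: middle of the top edge of the inner face of the upright lip across its outer end; axes as the lane. Lip 8 mm thick, 80 mm wide; its top is 22 mm above the tray floor behind it. Behind it (+x) is an empty finger well 48 mm long, 74 mm wide, with side walls 10 mm high, then the hole block, 4 mm higher than the lip
- empty_tray_lip (a point): on the empty tray, moves with it: middle of the top edge of the inner face of the upright lip across its outer end; axes as the lane. Lip 8 mm thick, 80 mm wide; its top is 22 mm above the tray floor behind it. Behind it (+x) is an empty finger well 48 mm long, 74 mm wide, with side walls 10 mm high, then the hole block, 4 mm higher than the lip
- full_tray_face (a point): on the loaded tray: the middle of the outer face of its lip, the face a person pushes to shut the tray; 15 mm below and 8 mm outside (-x) the point full_tray_lip. The face is 84 mm wide and 22 mm high
- empty_tray_face (a point): on the empty tray: the middle of the outer face of its lip, the face a person pushes to shut the tray; 15 mm below and 8 mm outside (-x) the point empty_tray_lip. The face is 84 mm wide and 22 mm high
- vial_1: a loose screw-cap sample vial, 15 mm thick and 50 mm tall with a black cap, standing upright in a hole of the loaded tray, 20 mm deep in it, its cap about 74 mm above the worktop. Origin at the centre of its foot
- vial_4: a loose screw-cap sample vial, 15 mm thick and 50 mm tall with a black cap, standing upright in a hole of the loaded tray, 20 mm deep in it, its cap about 74 mm above the worktop. Origin at the centre of its foot
- vial_5: a loose screw-cap sample vial, 15 mm thick and 50 mm tall with a white cap, standing upright in a hole of the loaded tray, 20 mm deep in it, its cap about 74 mm above the worktop. Origin at the centre of its foot
- tip_box: bystander: a loose pipette tip box, 74 x 110 x 72 mm, origin at the centre of its underside
- beaker: bystander: a loose clear plastic beaker, 70 mm across and 85 mm tall, origin at the centre of its underside
- marker: bystander: a loose felt marker, 14 mm thick and 126 mm long, lying on the worktop, origin at its middle, on the worktop

How it is judged:
By the outcome, as a careful person would: the job done as asked, in the order asked, and still so for the second after the job is handed in, with the robot touching nothing.
It also fails if it takes over 48 s, if anything falls off the work surface, if the arm or the gripper's body presses on something with over 40 N, if the wrist force passes 120 N, or if a joint passes its speed limit or range.

## Robot

A 7-joint arm with a two-finger parallel gripper is mounted at the origin on a cart in front of the work surface, level with it; the furniture and walls round the work are solid. World frame = base frame: x ahead of the robot, y to its left, z up, the work surface at z = 0. Lengths are in mm, angles in rad, forces in N, time in s.
With the tool pointing down it reaches from about 350 to 900 mm from the base axis. Payload 7.2 kg.
Tool frame: the origin (TCP) lies midway between the tips of the shut fingers; the grasp point (between the pads) lies 19 mm behind it; z points along the fingers, y is the direction in which the jaws open and shut (so a half turn about z gives the same grasp; the last joint's range is limited). The gripper opens to 88 mm and grips with 3 to 60 N. Pads are 20 mm wide; open, the fingers measure 115 mm over their backs; the gripper's body (75 mm by 178 mm) begins 61 mm behind the grasp point.
Start: joints at [1.052, 0.411, -0.013, 1.596, 0.006, 1.134, -0.082], TCP at [272.293, -562.571, 189.053] pointing down, gripper open.
Joint ranges: [-2.95, 2.95], [-0.29, 1.99], [-1.47, 1.44], [0.14, 2.54], [-1.03, 4.17], [0.13, 1.85], [-2.86, 2.86]. Speed limits (rad/s): [2.39, 2.39, 3.01, 3.01, 3.14, 3.14, 3.14].

## Interface

Orientations are given as a unit quaternion [x, y, z, w].
In Python, from bench import sensors, optics, order gives the robot as it stands. The module is installed in compiled form; this text tells all that it offers.
- The arm moves only by the tool move_arm, never from a script. Its argument "moves" is text: rows parted by semicolons, each of 7 numbers parted by spaces: the turn, a rotation vector about the tool's x, y, z in rad, then the shift along the tool's x, y, z in m, then the gripper's target within -1 to 1 (fully open at 1, half-way at 0, shut at -1). In form: rx ry rz tx ty tz grip; .... A call has 1 to 8 rows; each row is the pose to reach, as a shift and turn from the pose measured when the call began, along the tool's axes at that moment; what a row does not reach only later rows make up. A row lasts 1/10 s, in which the tool goes at most 50 mm and 8.59 degrees, less where a joint would pass 70% of its speed; a pose out of reach is approached as far as the arm can. A call with a gripper value outside its range is refused whole. The fingers move at their own pace and stop on an object; "force" is the grip in N (left out, the last holds). Time passes only in rows, so rows that repeat a pose let the fingers close. It gives the time, the measured TCP pose, the force and the opening at its end, in the units of the state.
- sensors.sense(): the state, without advancing time (a new reading comes with each control period).
- optics.read_camera(name): name is "scene" or "side" or "wrist"; returns a dict with "frame" (420x560x3 uint8, red, green, blue), "camera_matrix" (3x3 intrinsics, pixels), "T" (4x4, takes a point from camera to world coordinates); the wrist camera has in their place "mount" (4x4, takes a point from camera to tool coordinates, whose origin is the TCP and whose axes are the flange's). Camera axes: x right, y up, looking along -z (the intrinsics and any distortion apply to the point x, -y, -z); pixel columns grow to the right and rows downward; lengths in mm; the calibration is good to about 2 mm. A picture is of the moment at which its call begins: read the wrist's pose just before it. There is no depth.
- order.finish_job(): hands the job in, once; it reports no verdict.
The state is a dict: "time_s": time; "joint_pos": joint angles; "qd": joint speeds; "joint_torque": joint torques, N m; "position": TCP position; "orientation": TCP orientation; "ft_force": force on the tool from outside, world axes, zero at the start; "moment": the same for the moment, N m; "gripper_width": finger opening in mm.
Only numpy, scipy, OpenCV 4.12 (cv2) and the standard library are available. Lean on these libraries where they do the work, as an engineer would, in place of code of your own. Each camera call takes 0.05 s, during which the arm holds its last target.

## Working session

There is one attempt and no reset: what is moved stays moved. The work goes in short steps, Python scripts to look and compute and a tool call to move; the robot and the scene stay as the last step left them, time stands still between calls to the robot, and variables do not carry over. Pictures are saved under pics/ and viewed, and the job is handed in when it is done.

Besides the shell and the picture viewer there is one more tool, called in YAML: its name, and indented under it one key for each argument. move_arm: Moves the arm, as the interface text tells. Its arguments: {"type":"object","properties":{"moves":{"type":"string"},"force":{"type":"number"}},"required":["moves"]}

```bash
mkdir -p pics; cat > h.py <<'E'
import numpy as np, cv2, json
from bench import sensors, optics, order
def snap(n,f):
    s=sensors.sense(); c=optics.read_camera(n); cv2.imwrite('pics/'+f,cv2.cvtColor(c['frame'],cv2.COLOR_RGB2BGR)); 
    d={k:np.array(v).tolist() for k,v in c.items() if k!='frame'}; d['s']={k:np.array(v).tolist() for k,v in s.items()}
    json.dump(d,open('pics/'+f+'.json','w')); return s,c
E
python3 - <<'E'
from h import *
for n in('scene','side','wrist'):
    s,c=snap(n,n+'0.png'); print({k:v for k,v in c.items() if k!='frame'})
print(s)
E
```

```text
{'camera_matrix': array([[388.51162268,   0.        , 281.54222828],
       [  0.        , 388.51162268, 213.3845529 ],
       [  0.        ,   0.        ,   1.        ]]), 'T': array([[-8.36351006e-01,  3.14296485e-01, -4.49148877e-01,
         8.64135655e+01],
       [-5.47802176e-01, -4.48178370e-01,  7.06433949e-01,
         7.24608240e+02],
       [ 2.07308962e-02,  8.36871477e-01,  5.47006729e-01,
         5.65115196e+02],
       [ 0.00000000e+00,  0.00000000e+00,  0.00000000e+00,
         1.00000000e+00]])}
{'camera_matrix': array([[399.13137905,   0.        , 282.03336015],
       [  0.        , 399.13137905, 207.90610442],
       [  0.        ,   0.        ,   1.        ]]), 'T': array([[-9.89035159e-01,  9.16542858e-02, -1.15797007e-01,
         3.72383187e+02],
       [-1.47076060e-01, -5.40455469e-01,  8.28418082e-01,
         7.93629760e+02],
       [ 1.33449417e-02,  8.36365577e-01,  5.48009612e-01,
         5.04142538e+02],
       [ 0.00000000e+00,  0.00000000e+00,  0.00000000e+00,
         1.00000000e+00]])}
{'camera_matrix': array([[292.07113487,   0.        , 283.64
[... 500 characters left out ...]
 1.05183307,  0.41179623, -0.01271965,  1.59694119,  0.00559234,
        1.134293  , -0.08217021]), 'qd': array([ 1.41257023e-03,  7.74320890e-05,  8.85588711e-04, -4.66159876e-03,
       -1.78164819e-04,  1.11142914e-03,  5.37657692e-04]), 'joint_torque': array([ 3.11512908e-03, -5.89097893e+01,  6.43957313e-01, -2.91712332e+01,
       -5.38043166e-02,  1.44907233e-02,  1.08493409e-04]), 'position': array([ 272.03825164, -562.14365455,  188.31575489]), 'orientation': array([ 9.74702209e-01,  2.23506402e-01, -1.99679237e-04, -6.72103122e-04]), 'ft_force': array([-0.3936765 , -0.42213218,  0.54687136]), 'moment': array([0.0348397 , 0.03849195, 0.02386109]), 'gripper_width': 87.89834047838369}
```

View pics/scene0.png

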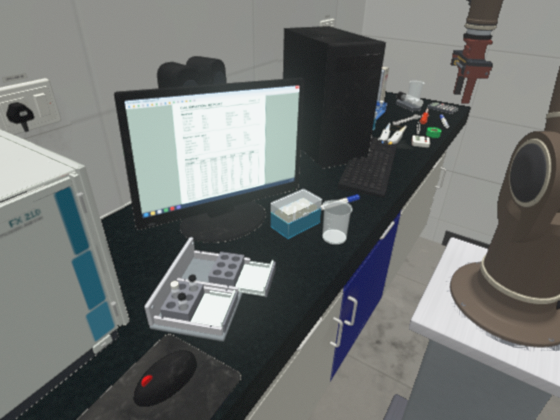

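View pics/side0.png

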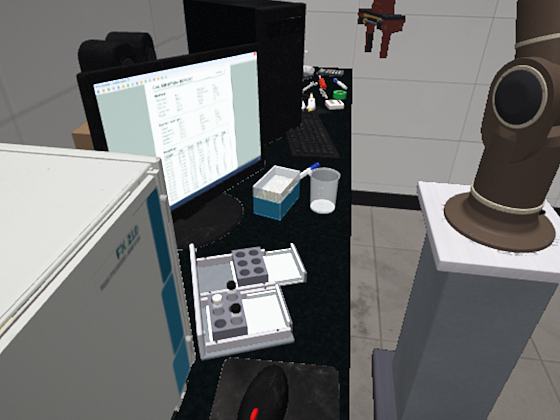

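View pics/wrist0.png

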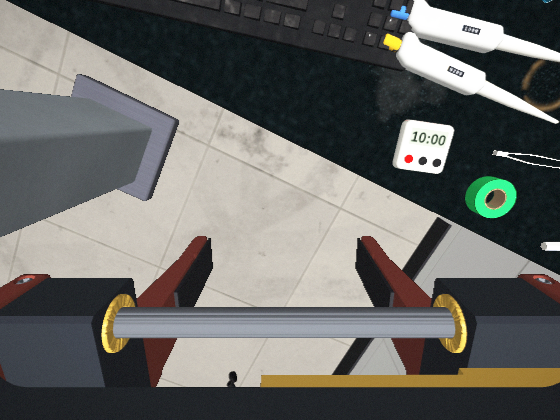

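```bash
python3 - <<'E'
import cv2
a=cv2.imread('pics/scene0.png'); cv2.imwrite('pics/sceneC.png',cv2.resize(a[225:345,135:285],None,fx=5,fy=5,interpolation=cv2.INTER_CUBIC))
a=cv2.imread('pics/side0.png'); cv2.imwrite('pics/sideC.png',cv2.resize(a[240:365,180:330],None,fx=5,fy=4.8*5/4.8,interpolation=cv2.INTER_CUBIC)[:600])
E
```

```text
(no output)
```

View pics/sceneC.png

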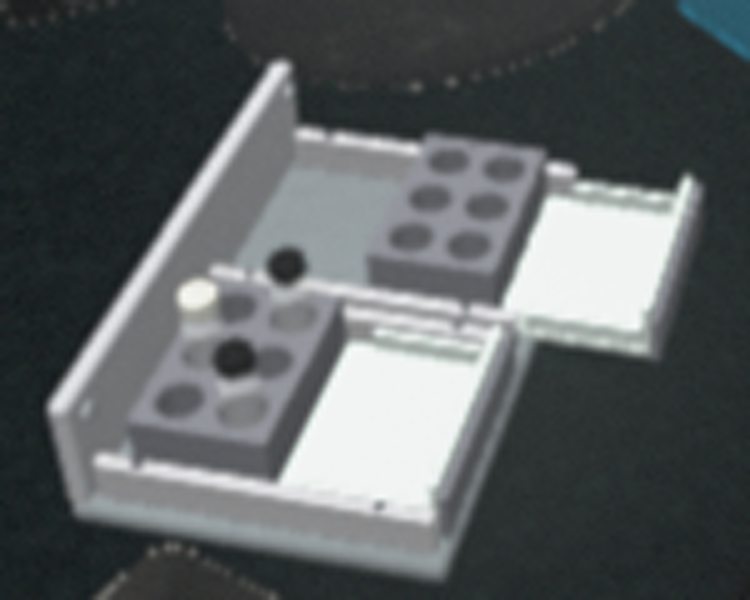

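View pics/sideC.png

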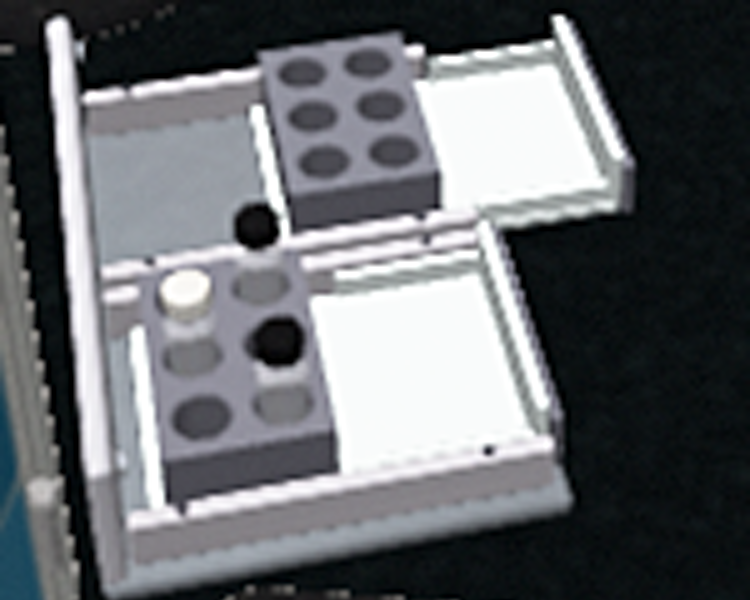

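```bash
cat >> h.py <<'E'
from scipy.optimize import least_squares
def proj(f,P,d=None):
    d=d or json.load(open('pics/'+f+'.json')); P=np.atleast_2d(P).astype(float)
    K=np.array(d['camera_matrix'])
    if 'T' in d: T=np.array(d['T'])
    else:
        from scipy.spatial.transform import Rotation as R
        B=np.eye(4);B[:3,:3]=R.from_quat(d['s']['orientation']).as_matrix();B[:3,3]=d['s']['position'];T=B@np.array(d['mount'])
    q=(P-T[:3,3])@T[:3,:3]; q=q*[1,-1,-1]
    uv=q@K.T; return uv[:,:2]/uv[:,2:]
def L2W(p,P):
    P=np.atleast_2d(P).astype(float);c,s=np.cos(p[2]),np.sin(p[2]);return np.c_[p[0]+c*P[:,0]-s*P[:,1],p[1]+s*P[:,0]+c*P[:,1],P[:,2]]
E
cat > fit.py <<'E'
from h import *
sc=[((447,563),(-70,103,12)),((50,405),(70,103,62)),((68,411),(62,103,62)),((275,63),(70,-103,62)),((291,68),(62,-103,62)),((78,518),(70,103,0)),((440,580),(-70,103,0))]
si=[((572,490),(-70,103,12)),((570,510),(-70,103,0)),((88,478),(70,103,62)),((108,472),(62,103,62)),((50,20),(70,-103,62)),((70,20),(62,-103,62))]
U=lambda l,o:(np.array([a for a,_ in l])+.5)/5-.5+o
a=U(sc,(135,225));b=U(si,(180,240));A=np.array([q for _,q in sc]);B=np.array([q for _,q in si])
def res(p):return np.r_[(proj('scene0.png',L2W(p,A))-a).ravel(),(proj('side0.png',L2W(p,B))-b).ravel()]
r=least_squares(res,[500,300,0],x_scale=[100,100,.3],loss='soft_l1');print(r.x,res(r.x).reshape(-1,2).round(1))
p=r.x
# intersect pixel with z plane
def ray(f,crop,o,z):
    d=json.load(open('pics/'+f+'.json'));K=np.array(d['camera_matrix']);T=np.array(d['T']);uv=(np.array(crop)+.5)/5-.5+o
    v=np.linalg.solve(K,[*uv,1])*[1,-1,-1];v=T[:3,:3]@v;w=T[:3,3]+v*(z-T[2,3])/v[2]
    c,s=np.cos(p[2]),np.sin(p[2]);e=w-[p[0],p[1],0];return np.round([c*e[0]+s*e[1],-s*e[0]+c*e[1],w[2]],1)
S=('scene0.png');D='side0.png'
print('empty lip top far outer',ray(S,(693,178),(135,225),40),ray(D,(558,18),(180,240),40))
print('empty lip near outer',ray(D,(632,158),(180,240),40))
print('full lip far outer',ray(S,(505,325),(135,225),40),ray(D,(487,222),(180,240),40), 'near',ray(D,(557,420),(180,240),40))
E
python3 fit.py
```

```text
[5.09688293e+02 3.31494101e+02 3.95491636e-01] [[-0.1  1. ]
 [-0.8  0.1]
 [-0.  -0.4]
 [-0.3 -1.3]
 [ 0.  -1.8]
 [-0.4  1.7]
 [ 1.7  2.1]
 [ 0.5  0.4]
 [ 0.6  1.6]
 [-0.7 -1.5]
 [ 1.3 -1.4]
 [-1.4 -1.3]
 [-0.9 -2. ]]
empty lip top far outer [-118.2  -87.    40. ] [-115.6  -85.2   40. ]
empty lip near outer [-120.    -5.1   40. ]
full lip far outer [-65.8  11.9  40. ] [-64.4  13.4  40. ] near [-65.1  98.3  40. ]
```

```bash
cat >> fit.py <<'E'
print('---')
def gw(f,uv,z):
    w=ray(f,(np.array(uv)+.5)*5-.5,(0,0),z);return w,L2W(p,[w]).round()
for f,uv,z in [(S,(128,322),0),(S,(100,352),0),(S,(75,178),300),(D,(190,362),0),(D,(170,415),0),(D,(160,165),300),(S,(240,238),0),(S,(298,236),0),(S,(335,243),0),(D,(285,218),0),(D,(323,212),0),(S,(140,228),120),(S,(300,190),120)]:print(f,uv,z,*gw(f,uv,z))
E
python3 fit.py|sed '1,/---/d'
python3 -c "
import cv2
a=cv2.imread('pics/side0.png'); cv2.imwrite('pics/sideL.png',cv2.resize(a[130:420,0:280],None,fx=2,fy=2))"
```

```text
scene0.png (128, 322) 0 [117.4  94.    0. ] [[582. 463.   0.]]
scene0.png (100, 352) 0 [130.7 163.4   0. ] [[567. 533.   0.]]
scene0.png (75, 178) 300 [132.5  98.7 300. ] [[594. 474. 300.]]
side0.png (190, 362) 0 [85.3 99.   0. ] [[550. 456.   0.]]
side0.png (170, 415) 0 [114.7 172.1   0. ] [[549. 534.   0.]]
side0.png (160, 165) 300 [ 82.6  63.5 300. ] [[561. 422. 300.]]
scene0.png (240, 238) 0 [ -14.  -198.1    0. ] [[573. 143.   0.]]
scene0.png (298, 236) 0 [-150.  -235.7    0. ] [[462.  56.   0.]]
scene0.png (335, 243) 0 [-240.9 -226.5    0. ] [[375.  30.   0.]]
side0.png (285, 218) 0 [-140.4 -223.8    0. ] [[466.  71.   0.]]
side0.png (323, 212) 0 [-230.6 -227.5    0. ] [[385.  33.   0.]]
scene0.png (140, 228) 120 [137.6 -34.7 120. ] [[650. 352. 120.]]
scene0.png (300, 190) 120 [-146.9 -251.7  120. ] [[471.  43. 120.]]
```

View pics/sideL.png

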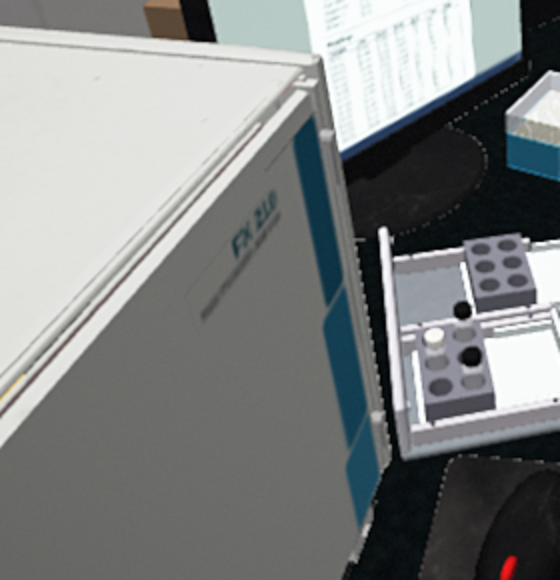

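move_arm:
  moves: "0 0 0 0.035 -0.033 -0.01 -1;0 0 0 0.07 -0.066 -0.02 -1;0 0 0.02 0.105 -0.1 -0.03 -1;0 0 0.04 0.14 -0.133 -0.04 -1;0 0 0.056 0.175 -0.166 -0.04 -1;0 0 0.056 0.21 -0.2 -0.04 -1;0 0 0.056 0.245 -0.233 -0.04 -1;0 0 0.056 0.28 -0.266 -0.04 -1"
  force: 20

```text
time_s: 0.95
position: [408.4, -198.9, 228.8]
orientation: [0.981, 0.196, -0.0, -0.0]
ft_force: [1.0, -0.2, -0.8]
gripper_width: 27.3
```

move_arm:
  moves: "0 0 0 0.018 -0.044 0 -1;0 0 0 0.036 -0.088 0 -1;0 0 0 0.055 -0.132 0 -1;0 0 0 0.074 -0.176 0 -1;0 0 0 0.092 -0.22 0 -1;0 0 0 0.11 -0.264 0 -1;0 0 0 0.129 -0.308 0 -1;0 0 0 0.147 -0.352 0 -1"

```text
time_s: 1.75
position: [408.5, 184.3, 229.3]
orientation: [0.981, 0.196, 0.0, -0.0]
ft_force: [0.7, -1.2, -0.4]
gripper_width: 0.6
```

```bash
python3 -c "
from h import *
print(sensors.sense()['joint_pos'].round(2))"
```

```text
[ 0.09  0.12 -0.66  1.91  0.08  1.14 -1.78]
```

move_arm:
  moves: "0 0 0 0.013 -0.032 0 -1;0 0 0 0.026 -0.064 0 -1;0 0 0 0.04 -0.097 0 -1;0 0 0 0.04 -0.097 0 -1;0 0 0 0.04 -0.097 0 -1"

```text
time_s: 2.25
position: [407.6, 289.4, 228.8]
orientation: [0.98, 0.197, -0.0, -0.0]
ft_force: [0.3, -1.2, 0.0]
gripper_width: 0.2
```

```bash
python3 -c "
from h import *
s,c=snap('wrist','w1.png')
print(s['joint_pos'].round(2),s['position'],s['orientation'])
a=cv2.imread('pics/w1.png'); cv2.imwrite('pics/w1b.png',cv2.resize(a,(800,600),interpolation=cv2.INTER_CUBIC))"
```

```text
[-0.1   0.24 -0.72  1.8   0.17  1.17 -2.05] [407.58319933 289.38862381 228.81923768] [ 9.80453564e-01  1.96750125e-01 -4.18188603e-04 -1.51050210e-04]
```

View pics/w1b.png

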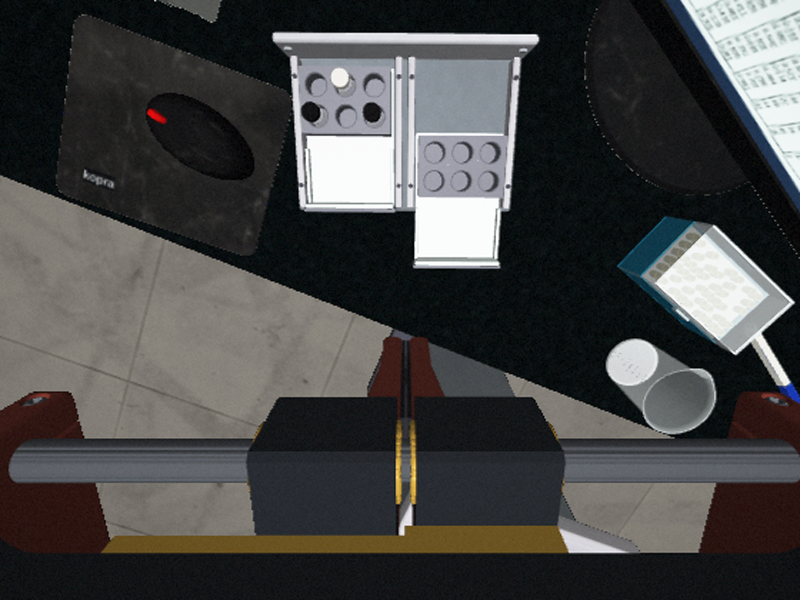

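```bash
python3 -c "
import cv2
a=cv2.imread('pics/w1.png'); cv2.imwrite('pics/w1c.png',cv2.resize(a[55:195,185:385],None,fx=4,fy=4,interpolation=cv2.INTER_CUBIC)); cv2.imwrite('pics/w1d.png',cv2.resize(a[15:95,185:385],None,fx=4,fy=4,interpolation=cv2.INTER_CUBIC))"
```

```text
(no output)
```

View pics/w1c.png

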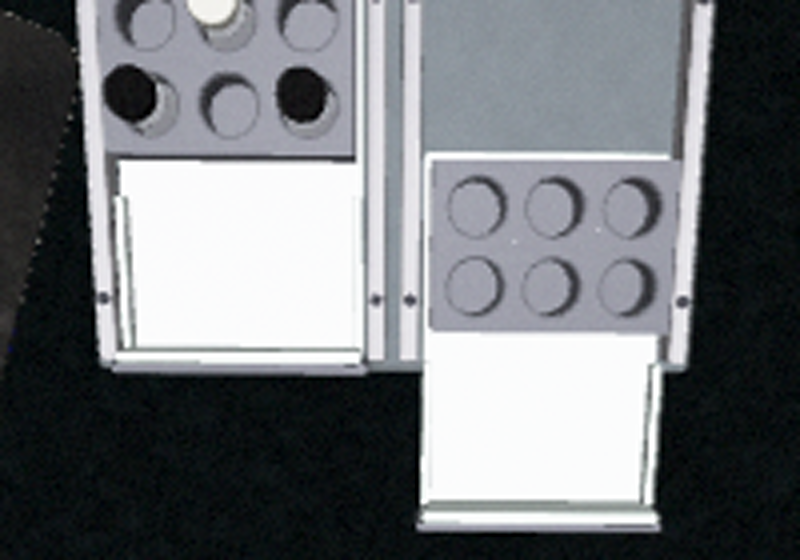

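View pics/w1d.png

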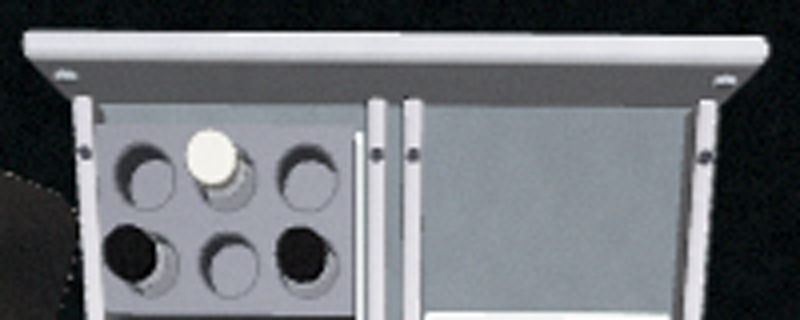

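```bash
cat > fit2.py <<'E'
from h import *
W='w1.png'
pts=[((22,32),(185,15),(70,103,62)),((768,38),(185,15),(70,-103,62)),((24,57),(185,15),(62,103,62)),((767,61),(185,15),(62,-103,62)),((686,371),(185,55),(-70,-103,12))]
uv=np.array([(np.array(a)+.5)/4-.5+o for a,o,_ in pts]);Q=np.array([q for *_,q in pts])
res=lambda p:(proj(W,L2W(p,Q))-uv).ravel()
r=least_squares(res,[510,331,.395],x_scale=[10,10,.1]);p=r.x;print(p,res(p).reshape(-1,2).round(1))
def ray(c,o,z):
    from scipy.spatial.transform import Rotation as R
    d=json.load(open('pics/'+W+'.json'));B=np.eye(4);B[:3,:3]=R.from_quat(d['s']['orientation']).as_matrix();B[:3,3]=d['s']['position'];T=B@np.array(d['mount'])
    u=(np.array(c)+.5)/4-.5+o;v=T[:3,:3]@(np.linalg.solve(np.array(d['camera_matrix']),[*u,1])*[1,-1,-1]);w=T[:3,3]+v*(z-T[2,3])/v[2]
    c,s=np.cos(p[2]),np.sin(p[2]);e=w-[p[0],p[1],0];return np.round([c*e[0]+s*e[1],-s*e[0]+c*e[1],w[2]],1)
o=(185,55)
print('empty lip outer',ray((420,523),o,40),ray((660,525),o,40),'inner',ray((420,511),o,40),ray((658,511),o,40))
print('full lip outer',ray((115,364),o,40),ray((362,364),o,40),'inner',ray((240,353),o,40))
print('block front full',ray((110,152),o,44),ray((352,157),o,44),'empty',ray((430,330),o,44),ray((668,331),o,44))
print('black caps',ray((130,93),o,74),ray((302,93),o,74))
print('empty lane lines: block left edge',ray((430,160),o,44),ray((430,328),o,44),'rail R end',ray((415,3),o,37),ray((412,358),o,37))
E
python3 fit2.py
```

```text
[5.08976923e+02 3.31963254e+02 3.91375476e-01] [[-1.5 -1.1]
 [ 1.3 -1.4]
 [-1.4  0.9]
 [ 0.9  1.1]
 [ 0.9  1.3]]
empty lip outer [-116.4   -9.4   40. ] [-116.7  -90.    40. ] inner [-112.3   -9.4   40. ] [-111.9  -89.    40. ]
full lip outer [-64.6  89.6  40. ] [-64.1   9.9  40. ] inner [-60.8  49.2  40. ]
block front full [-0.8 86.2 44. ] [-1.8 12.7 44. ] empty [-53.  -11.8  44. ] [-52.9 -87.2  44. ]
black caps [12.1 72.8 74. ] [12.3 25.3 74. ]
empty lane lines: block left edge [ -2.6 -11.1  44. ] [-52.4 -11.8  44. ] rail R end [42.  -6.2 37. ] [-62.4  -6.3  37. ]
```

move_arm:
  moves: "0 0 0.004 -0.03 0.037 0 -1;0 0 0.004 -0.04 0.049 0.04 -1;0 0 0.004 -0.04 0.049 0.085 -1;0 0 0.004 -0.04 0.049 0.13 -1;0 0 0.004 -0.04 0.049 0.17 -1;0 0 0.004 -0.04 0.049 0.195 -1;0 0 0.004 -0.04 0.049 0.206 -1;0 0 0.004 -0.04 0.049 0.206 -1"

```text
time_s: 3.1
position: [389.4, 226.2, 22.2]
orientation: [0.981, 0.193, -0.001, 0.001]
ft_force: [-0.0, 0.4, 0.6]
gripper_width: 0.5
```

```bash
cat >> h.py <<'E'
LP=(509,332,.3914)
def st():
    s=sensors.sense();c,si=np.cos(LP[2]),np.sin(LP[2]);e=s['position']-[LP[0],LP[1],0];o=s['orientation'];f=s['ft_force']
    print('t',round(s['time_s'],2),'lane',np.round([c*e[0]+si*e[1],-si*e[0]+c*e[1],e[2]],1),'yaw',round(2*np.arctan2(o[1],o[0]),4),'F',np.round([c*f[0]+si*f[1],-si*f[0]+c*f[1],f[2]],1),'q',s['joint_pos'].round(2),'w',round(s['gripper_width'],1))
E
python3 -c "
from h import *
st();s,c=snap('wrist','w2.png');snap('side','s2.png')
a=cv2.imread('pics/s2.png'); cv2.imwrite('pics/s2c.png',cv2.resize(a[150:390,160:400],None,fx=2.5,fy=2.5,interpolation=cv2.INTER_CUBIC))"
```

```text
t 3.1 lane [-150.9  -52.2   22.2] yaw 0.3889 F [0.1 0.4 0.6] q [-0.13  0.43 -0.61  2.13  0.38  0.69 -2.18] w 0.5
```

View pics/w2.png

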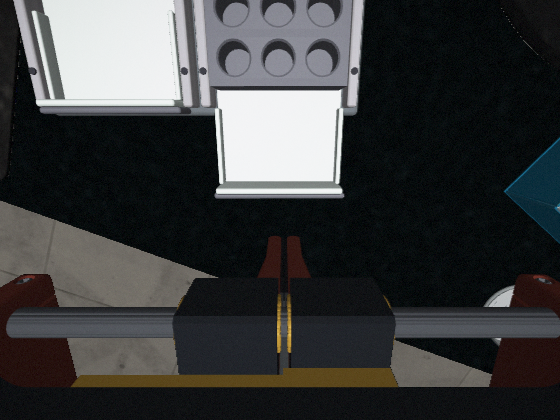

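View pics/s2c.png

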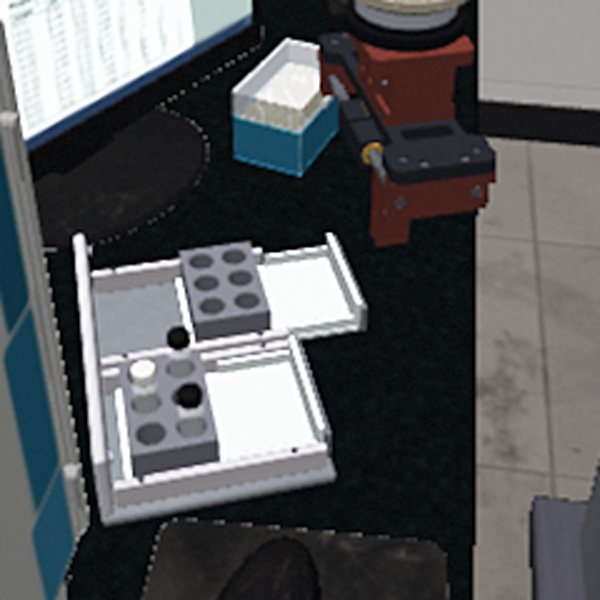

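move_arm:
  moves: "0 0 0 0.012 -0.001 0 -1;0 0 0 0.02 -0.002 0 -1;0 0 0 0.026 -0.002 0 -1;0 0 0 0.032 -0.002 0 -1;0 0 0 0.038 -0.002 0 -1;0 0 0 0.045 -0.002 0 -1;0 0 0 0.052 -0.002 0 -1;0 0 0 0.058 -0.002 0 -1"

```text
time_s: 4.0
position: [444.1, 251.6, 23.9]
orientation: [0.981, 0.193, 0.0, 0.0]
ft_force: [0.5, -0.5, -0.0]
gripper_width: 0.5
```

```bash
python3 -c "
from h import *
st();s,c=snap('wrist','w3.png')"
```

```text
t 4.0 lane [-90.7 -49.5  23.9] yaw 0.3893 F [ 0.3 -0.7 -0. ] q [-0.15  0.5  -0.59  2.    0.4   0.75 -2.16] w 0.5
```

View pics/w3.png

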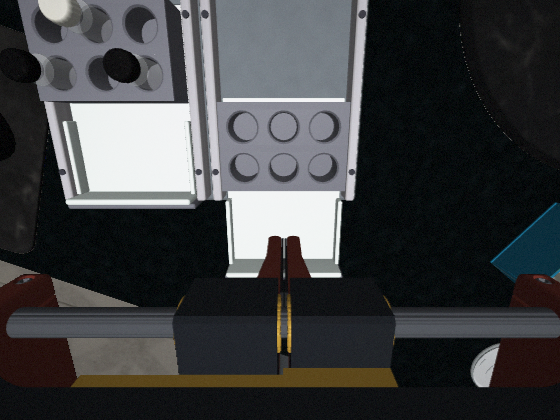

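```bash
python3 -c "
from h import *
P=[(-53,-50,44),(-110,-50,40),(-118,-50,40),(-110,-50,18),(-65,-6,37),(-70,-103,12)]
for f in('w2.png','w3.png'):print(f,proj(f,L2W(LP,P)).round())
snap('side','s3.png');snap('scene','c3.png');st()
a=cv2.imread('pics/s3.png'); cv2.imwrite('pics/s3c.png',cv2.resize(a[220:370,170:350],None,fx=4,fy=4,interpolation=cv2.INTER_CUBIC))
a=cv2.imread('pics/w3.png'); cv2.imwrite('pics/w3c.png',cv2.resize(a[150:300,190:380],None,fx=4,fy=4,interpolation=cv2.INTER_CUBIC))
"
```

```text
w2.png [[278.  83.]
 [279. 183.]
 [279. 196.]
 [279. 176.]
 [203. 107.]
 [358. 116.]]
w3.png [[283. 189.]
 [283. 269.]
 [283. 280.]
 [283. 255.]
 [215. 205.]
 [355. 202.]]
t 4.15 lane [-91.1 -49.4  23.8] yaw 0.3893 F [-1.1  0.7  0.3] q [-0.15  0.5  -0.59  2.    0.4   0.75 -2.16] w 0.5
```

View pics/s3c.png

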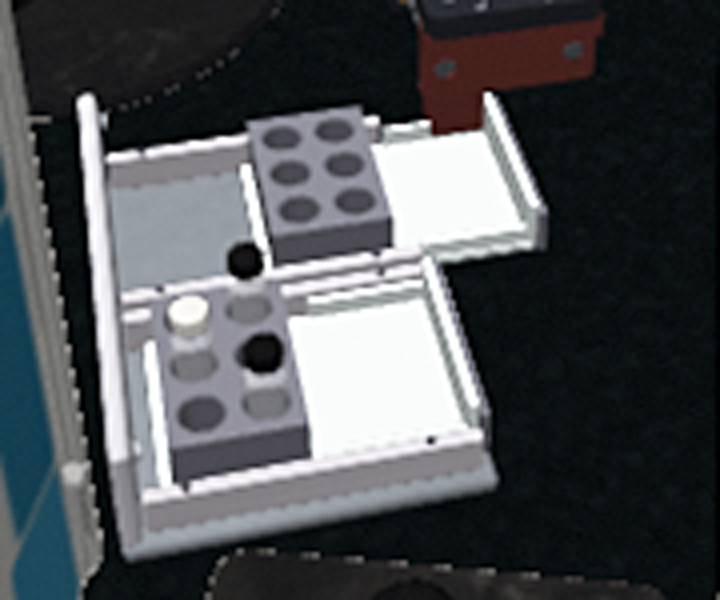

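View pics/w3c.png

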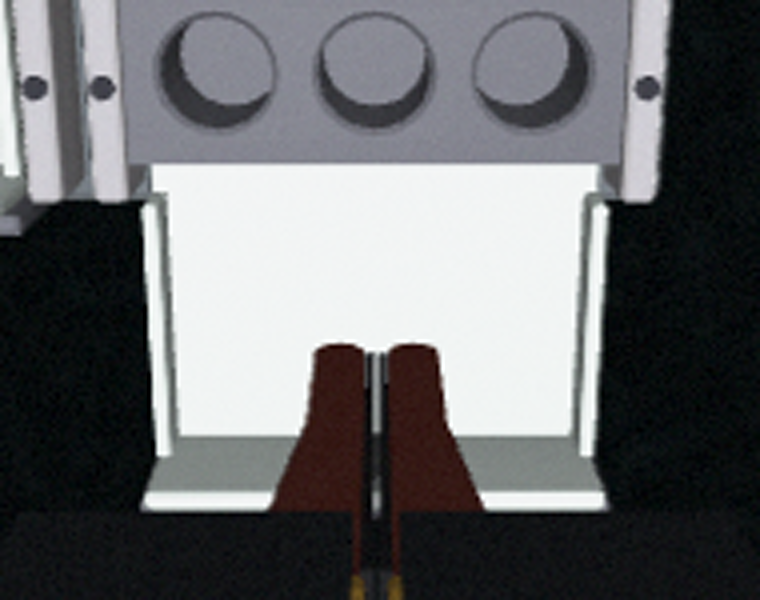

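```bash
python3 -c "
from h import *
p=sensors.sense()['position'];print(p)
for z in(0,20,40,60,80):
  for f in('s3.png','c3.png'):print(z,f,proj(f,[p+[0,0,z]]).round())
for f in('s2.png',):
  p=np.array(json.load(open('pics/s2.png.json'))['s']['position']);print([proj(f,[p+[0,0,z]]).round() for z in (0,20,40)])
a=cv2.imread('pics/c3.png'); cv2.imwrite('pics/c3c.png',cv2.resize(a[215:345,135:305],None,fx=4,fy=4,interpolation=cv2.INTER_CUBIC))
"
```

```text
[443.61547683 251.55117834  23.84821514]
0 s3.png [[284. 265.]]
0 c3.png [[257. 277.]]
20 s3.png [[284. 256.]]
20 c3.png [[256. 269.]]
40 s3.png [[284. 247.]]
40 c3.png [[256. 262.]]
60 s3.png [[284. 238.]]
60 c3.png [[256. 254.]]
80 s3.png [[284. 229.]]
80 c3.png [[256. 245.]]
[array([[314., 259.]]), array([[315., 251.]]), array([[316., 242.]])]
```

View pics/c3c.png

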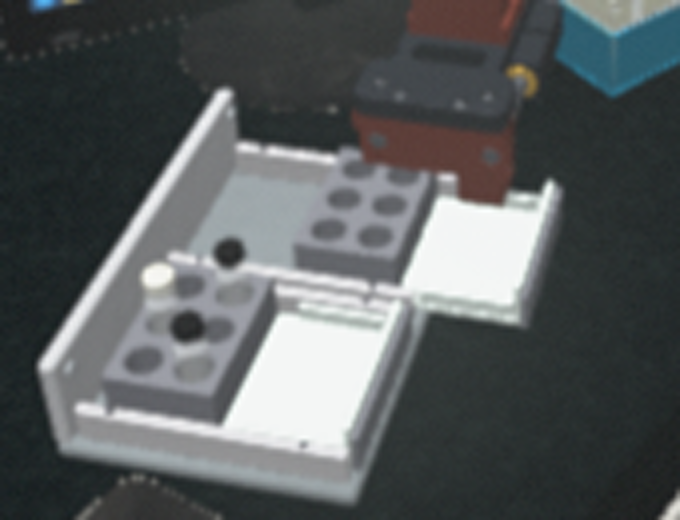

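```bash
python3 -c "
from h import *
def tri(a,b):
    r=least_squares(lambda P:np.r_[(proj('s3.png',[P])[0]-a),(proj('c3.png',[P])[0]-b)],[440,250,50]);P=r.x
    c,s=np.cos(LP[2]),np.sin(LP[2]);e=P-[LP[0],LP[1],0];print(np.round([c*e[0]+s*e[1],-s*e[0]+c*e[1],e[2]],1),r.fun.round(1))
u=lambda a,o:(np.array(a)+.5)/4-.5+o
S=(170,220);C=(135,215)
tri(u((420,95),S),u((362,157),C))
tri(u((597,72),S),u((510,195),C))
tri(u((432,128),S),u((460,198),C))
tri(u((478,132),S),u((503,203),C))
"
python3 - <<'E'
import cv2
for f,y,x in(('s3',160,240),('c3',170,200)):
    a=cv2.imread(f'pics/{f}.png')[y:y+120,x:x+120];cv2.imwrite(f'pics/{f}g.png',cv2.resize(a,None,fx=5,fy=5,interpolation=cv2.INTER_CUBIC))
E
```

```text
[-56.1  27.7 138.1] [-0.  -0.1 -0.   0.1]
[-123.3   33.7  138.4] [ 0.3  1.7  0.2 -1.9]
[-78.7 -44.8  59.4] [ 0.   0.2  0.  -0.3]
[-99.7 -47.2  54.2] [-0.2 -1.  -0.1  1.2]
```

View pics/s3g.png

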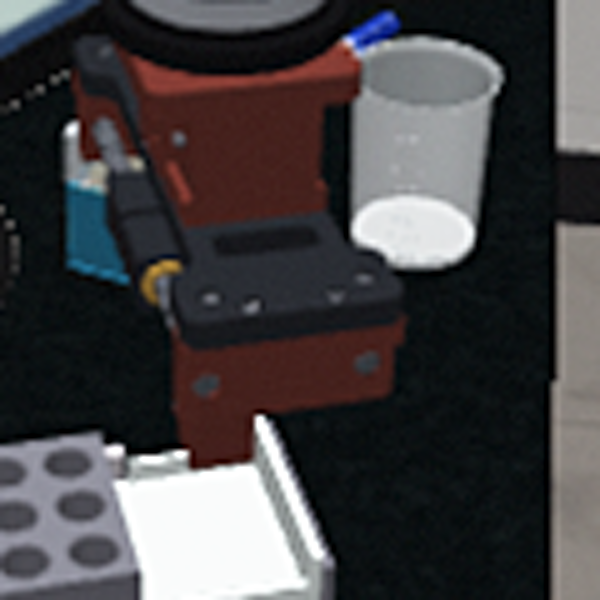

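View pics/c3g.png

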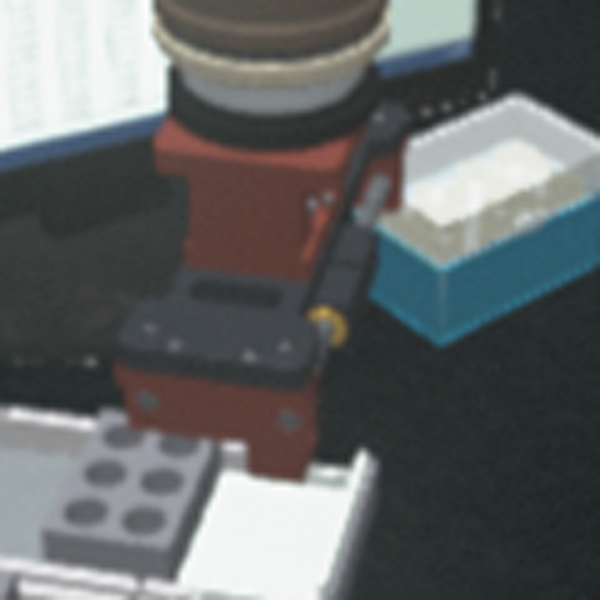

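move_arm:
  moves: "0 0 0 -0.02 0 -0.003 -1;0 0 0 -0.045 0 -0.003 -1;0 0 0 -0.065 0 0 -1;0 0 0 -0.065 0 0.01 -1;0 0 0 -0.065 0 0.02 -1;0 0 0 -0.065 0 0.028 -1;0 0 0 -0.065 0 0.032 -1;0 0 0 -0.065 0 0.032 -1"

```text
time_s: 4.95
position: [383.4, 227.0, -9.1]
orientation: [0.981, 0.193, -0.0, 0.0]
ft_force: [-0.3, -0.3, -0.8]
gripper_width: 0.5
```

```bash
python3 -c "
from h import *
st();snap('side','s4.png');snap('scene','c4.png')
a=cv2.imread('pics/s4.png')[220:340,240:360];b=cv2.imread('pics/c4.png')[215:335,200:320]
cv2.imwrite('pics/g4.png',cv2.resize(np.hstack([a,b]),None,fx=3.3,fy=3.3,interpolation=cv2.INTER_CUBIC))
"
```

```text
t 4.95 lane [-156.2  -49.1   -9.1] yaw 0.3893 F [-0.4 -0.1 -0.8] q [-0.18  0.47 -0.57  2.17  0.44  0.61 -2.24] w 0.5
```

View pics/g4.png

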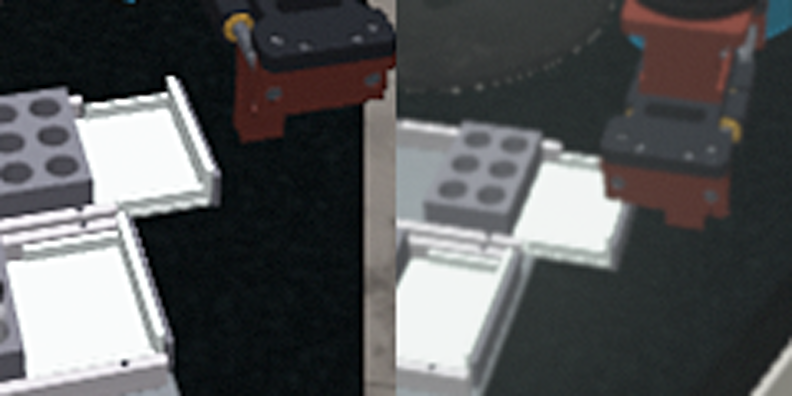

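```bash
python3 -c "
from h import *
def tri(a,b):
    r=least_squares(lambda P:np.r_[(proj('s4.png',[P])[0]-a),(proj('c4.png',[P])[0]-b)],[380,230,20]);P=r.x
    c,s=np.cos(LP[2]),np.sin(LP[2]);e=P-[LP[0],LP[1],0];print(np.round([c*e[0]+s*e[1],-s*e[0]+c*e[1],e[2]],1),r.fun.round(1))
u=lambda a,o:(np.array(a)+.5)/3.3-.5+o
S=(240,220);C=(200-120,215)
tri(u((237,138),S),u((668,222),C))
tri(u((283,135),S),u((703,227),C))
"
```

```text
[-144.1  -49.5   20.2] [ 0.   0.2  0.  -0.2]
[-167.   -40.    27.4] [-0.1 -0.5 -0.1  0.5]
```

move_arm:
  moves: "0 0 0 0.012 0.001 0 -1;0 0 0 0.02 0.001 0 -1;0 0 0 0.026 0.001 0 -1;0 0 0 0.032 0.001 0 -1;0 0 0 0.038 0.001 0 -1;0 0 0 0.044 0.001 0 -1"

```text
time_s: 5.65
position: [425.0, 243.0, -8.4]
orientation: [0.981, 0.193, -0.0, 0.0]
ft_force: [-1.5, -0.0, 2.3]
gripper_width: 0.6
```

```bash
python3 -c "
from h import *
st();snap('wrist','w5.png')
a=cv2.imread('pics/w5.png'); cv2.imwrite('pics/w5c.png',cv2.resize(a[120:270,190:380],None,fx=4,fy=4,interpolation=cv2.INTER_CUBIC))
"
```

```text
t 5.65 lane [-111.6  -50.2   -8.4] yaw 0.3894 F [-1.4  0.6  2.3] q [-0.17  0.53 -0.56  2.07  0.45  0.67 -2.21] w 0.6
```

View pics/w5c.png

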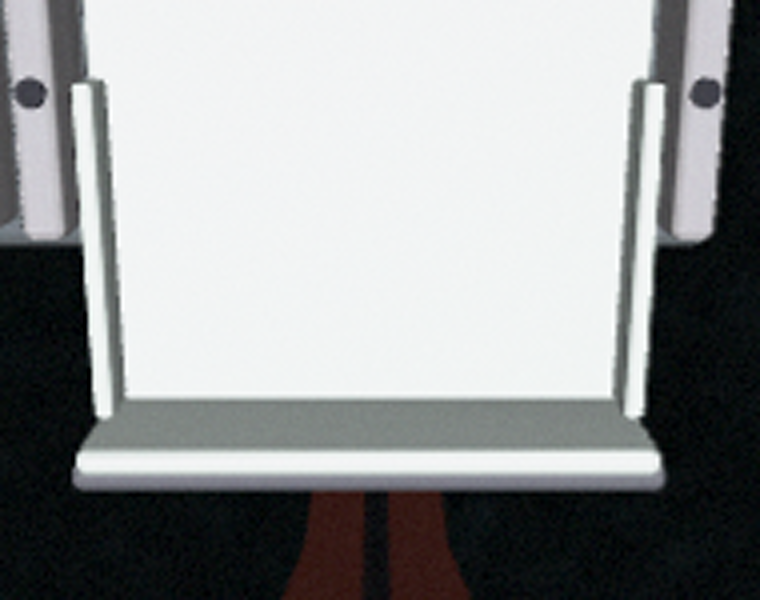

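move_arm:
  moves: "0 0 0 0.006 0 0 -1;0 0 0 0.012 0 0 -1;0 0 0 0.018 0 0 -1;0 0 0 0.024 0 0 -1;0 0 0 0.029 0 0 -1;0 0 0 0.032 0 0 -1"

```text
time_s: 6.3
position: [453.5, 254.6, -8.6]
orientation: [0.981, 0.193, -0.002, 0.001]
ft_force: [-14.7, -6.3, 14.0]
gripper_width: 0.4
```

```bash
python3 -c "
from h import *
st()"
```

```text
t 6.3 lane [-80.8 -50.4  -8.6] yaw 0.3892 F [-16.   -0.2  14. ] q [-0.18  0.57 -0.55  1.99  0.45  0.71 -2.19] w 0.4
```

```bash
python3 -c "
from h import *
snap('wrist','w6.png');snap('side','s6.png');st()
a=cv2.imread('pics/w6.png'); cv2.imwrite('pics/w6c.png',cv2.resize(a[110:260,190:380],None,fx=4,fy=4,interpolation=cv2.INTER_CUBIC))
a=cv2.imread('pics/s6.png')[220:370,170:350];cv2.imwrite('pics/s6c.png',cv2.resize(a,None,fx=4,fy=4,interpolation=cv2.INTER_CUBIC))
"
```

```text
t 6.4 lane [-80.9 -50.3  -8.6] yaw 0.3895 F [-9.1  0.5  6.2] q [-0.18  0.57 -0.55  1.99  0.45  0.71 -2.19] w 0.3
```

View pics/w6c.png

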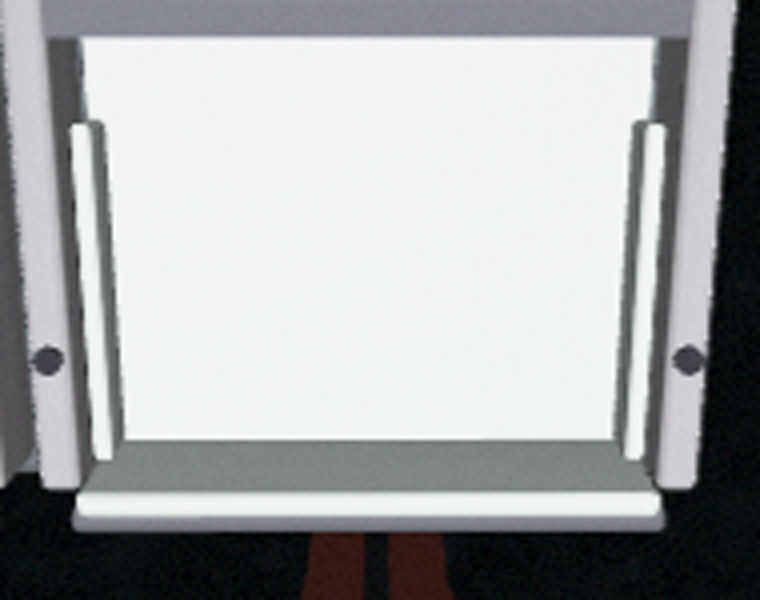

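View pics/s6c.png

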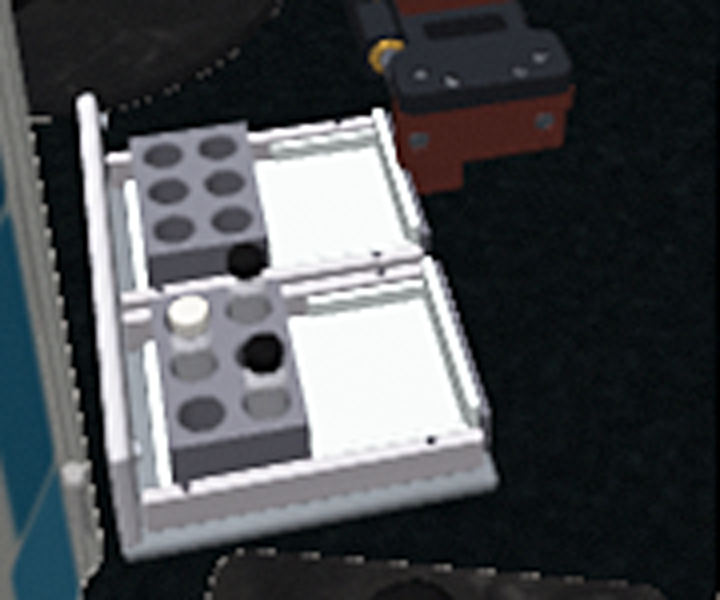

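View pics/w6.png

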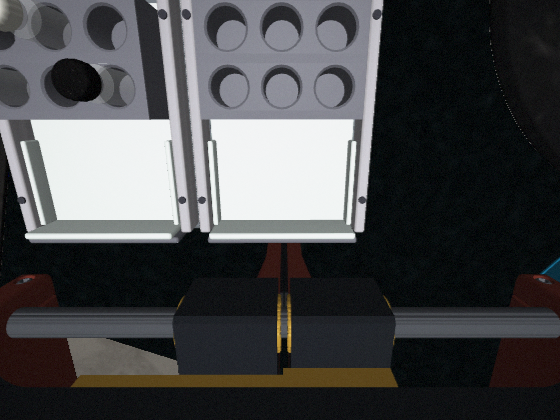

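move_arm:
  moves: "0 0 0 0.004 0 0 -1;0 0 0 0.006 0 0 -1;0 0 0 0.006 0 0 -1"

```text
time_s: 6.7
position: [453.2, 254.3, -9.2]
orientation: [0.981, 0.194, -0.007, 0.003]
ft_force: [-19.4, -7.5, 17.4]
gripper_width: 0.4
```

```bash
python3 -c "
from h import *
st()"
```

```text
t 6.7 lane [-81.2 -50.5  -9.2] yaw 0.3906 F [-20.8   0.5  17.4] q [-0.18  0.57 -0.55  1.98  0.44  0.72 -2.18] w 0.4
```

move_arm:
  moves: "0 0 0 -0.01 0 0 -1;0 0 0 -0.03 0 0 -1;0 0 0 -0.03 0 -0.02 -1;0 0 0 -0.03 0 -0.06 -1;0 0 0 -0.02 -0.02 -0.08 -1;0 0 0 0.01 -0.05 -0.08 -1;0 0 0 0.035 -0.085 -0.08 -1;0 0 0 0.045 -0.1005 -0.08 -1"

```text
time_s: 7.5
position: [458.7, 369.6, 70.7]
orientation: [0.981, 0.195, -0.005, 0.002]
ft_force: [-0.6, 0.1, -0.3]
gripper_width: 0.3
```

move_arm:
  moves: "0 0 0 0 0 0 -1;0 0 0 0 0 0 -1"

```text
time_s: 7.7
position: [458.8, 369.9, 70.6]
orientation: [0.981, 0.195, -0.005, 0.001]
ft_force: [-0.2, -1.3, 0.1]
gripper_width: 0.4
```

```bash
python3 -c "
from h import *
st();snap('wrist','w7.png');snap('side','s7.png')
a=cv2.imread('pics/s7.png')[180:380,160:360];cv2.imwrite('pics/s7c.png',cv2.resize(a,None,fx=3,fy=3,interpolation=cv2.INTER_CUBIC))"
```

```text
t 7.7 lane [-32.   54.2  70.6] yaw 0.3926 F [-0.7 -1.1  0.1] q [-0.32  0.56 -0.61  1.76  0.38  0.95 -2.26] w 0.4
```

View pics/w7.png

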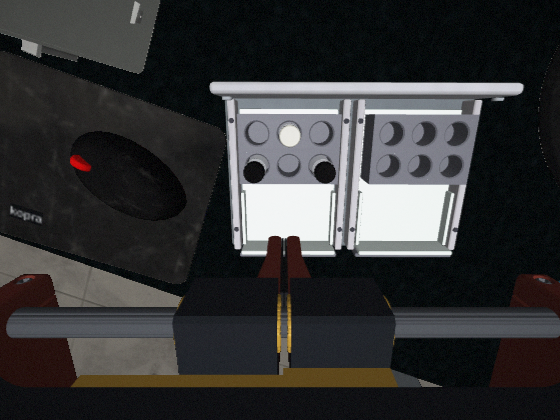

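View pics/s7c.png

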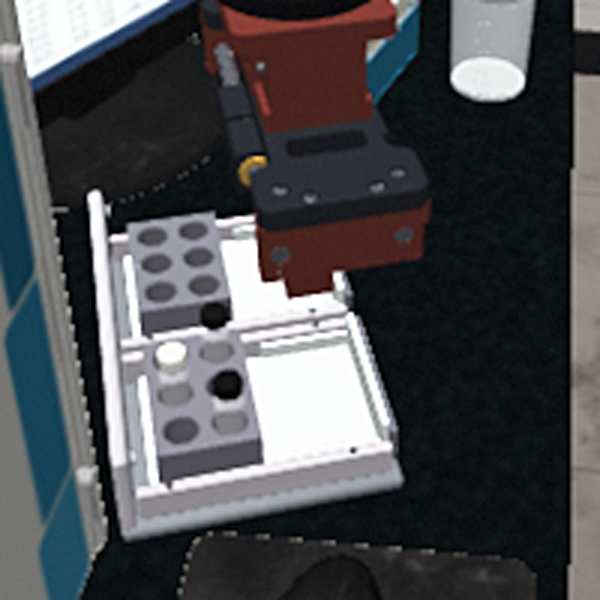

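move_arm:
  moves: "0 0 0 -0.006 0.004 0 -1;0 0 0 -0.006 0.004 0.015 -1;0 0 0 -0.006 0.004 0.035 -1;0 0 0 -0.006 0.004 0.05 -1;0 0 0 -0.006 0.004 0.062 -1;0 0 0 -0.006 0.004 0.062 -1"

```text
time_s: 8.4
position: [453.3, 360.6, 6.6]
orientation: [0.981, 0.194, -0.007, 0.003]
ft_force: [0.4, -0.5, -0.4]
gripper_width: 0.2
```

```bash
python3 -c "
from h import *
st();snap('wrist','w8.png');snap('side','s8.png');snap('scene','c8.png')
a=cv2.imread('pics/s8.png')[210:370,170:330];b=cv2.imread('pics/c8.png')[205:345,130:270];b=cv2.resize(b,(160,160))
cv2.imwrite('pics/s8c.png',cv2.resize(np.hstack([a,b]),None,fx=2.5,fy=2.5,interpolation=cv2.INTER_CUBIC))"
```

```text
t 8.4 lane [-40.5  47.7   6.6] yaw 0.3908 F [ 0.2 -0.6 -0.4] q [-0.34  0.63 -0.57  1.83  0.44  0.83 -2.31] w 0.2
```

View pics/w8.png

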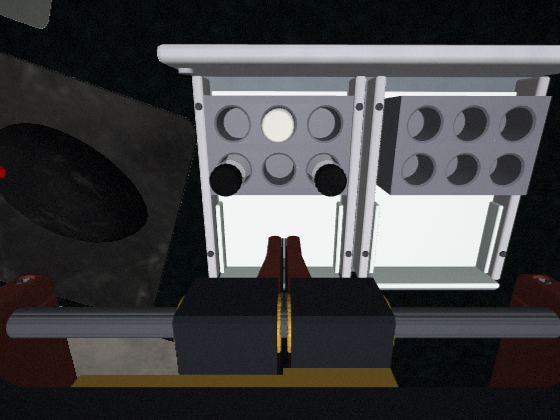

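View pics/s8c.png

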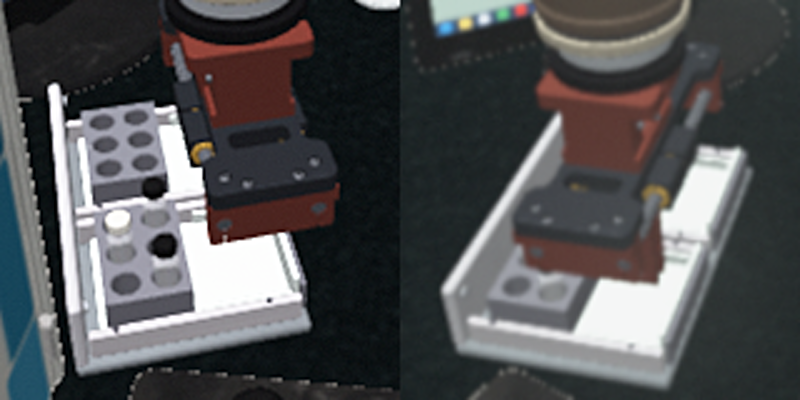

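move_arm:
  moves: "0 0 0 0 0 0.005 -1;0 0 0 0 0 0.01 -1;0 0 0 0 0 0.01 -1"

```text
time_s: 8.85
position: [454.2, 361.8, -1.5]
orientation: [0.981, 0.194, -0.005, 0.002]
ft_force: [-0.3, 0.4, -0.3]
gripper_width: 0.7
```

```bash
python3 -c "
from h import *
st()"
```

```text
t 8.85 lane [-39.3  48.5  -1.5] yaw 0.391 F [-0.1  0.5 -0.3] q [-0.35  0.64 -0.56  1.83  0.45  0.81 -2.32] w 0.7
```

move_arm:
  moves: "0 0 0 -0.005 -0.001 0.003 -1;0 0 0 -0.009 -0.001 0.003 -1;0 0 0 -0.012 -0.001 0.003 -1;0 0 0 -0.015 -0.001 0.003 -1;0 0 0 -0.018 -0.001 0.003 -1;0 0 0 -0.021 -0.001 0.003 -1;0 0 0 -0.025 -0.001 0.003 -1;0 0 0 -0.029 -0.001 0.003 -1"

```text
time_s: 9.65
position: [426.8, 351.7, -4.1]
orientation: [0.981, 0.194, -0.005, 0.002]
ft_force: [1.7, 1.1, -0.3]
gripper_width: 0.8
```

```bash
python3 -c "
from h import *
st();snap('wrist','w9.png');snap('side','s9.png')
a=cv2.imread('pics/s9.png')[210:370,170:330];cv2.imwrite('pics/s9c.png',cv2.resize(a,None,fx=3.5,fy=3.5,interpolation=cv2.INTER_CUBIC))"
```

```text
t 9.65 lane [-68.5  49.6  -4.1] yaw 0.391 F [ 2.   0.4 -0.3] q [-0.35  0.61 -0.57  1.9   0.45  0.77 -2.35] w 0.8
```

View pics/w9.png

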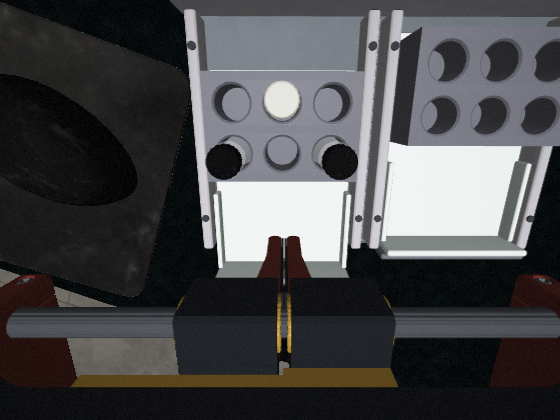

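View pics/s9c.png

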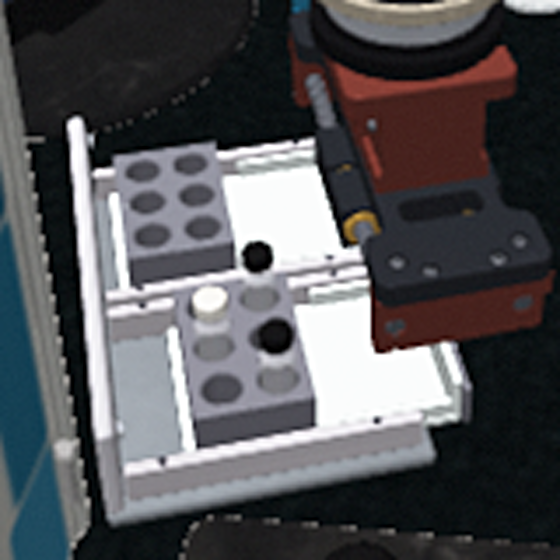

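move_arm:
  moves: "0 0 0 -0.006 0 0 -1;0 0 0 -0.012 0 0 -1;0 0 0 -0.018 0 0 -1;0 0 0 -0.024 0 0 -1;0 0 0 -0.03 0 0 -1;0 0 0 -0.036 0 0 -1;0 0 0 -0.042 0 0 -1;0 0 0 -0.047 0 0 -1"

```text
time_s: 10.55
position: [382.2, 333.2, -3.5]
orientation: [0.981, 0.195, -0.006, 0.002]
ft_force: [1.8, 0.5, -1.3]
gripper_width: 0.3
```

```bash
python3 -c "
from h import *
st()"
```

```text
t 10.55 lane [-116.8   49.5   -3.5] yaw 0.3915 F [ 1.9 -0.2 -1.3] q [-0.36  0.55 -0.58  2.01  0.45  0.72 -2.4 ] w 0.3
```

move_arm:
  moves: "0 0 0 -0.003 0 0 -1;0 0 0 -0.006 0 0 -1;0 0 0 -0.009 0 0 -1;0 0 0 -0.012 0 0 -1;0 0 0 -0.014 0 0 -1;0 0 0 -0.014 0 0 -1"

```text
time_s: 11.15
position: [374.2, 330.1, -2.8]
orientation: [0.981, 0.194, -0.002, 0.0]
ft_force: [15.7, 5.6, -14.8]
gripper_width: 0.3
```

```bash
python3 -c "
from h import *
st()"
```

```text
t 11.15 lane [-125.3   49.7   -2.8] yaw 0.3899 F [ 16.6  -0.8 -14.8] q [-0.36  0.54 -0.58  2.04  0.45  0.7  -2.41] w 0.3
```

move_arm:
  moves: "0 0 0 -0.004 0 0 -1;0 0 0 -0.006 0 0 -1;0 0 0 -0.006 0 0 -1"

```text
time_s: 11.45
position: [374.4, 330.4, -2.0]
orientation: [0.981, 0.193, 0.003, -0.002]
ft_force: [18.1, 6.4, -16.3]
gripper_width: 0.4
```

```bash
python3 -c "
from h import *
st();snap('wrist','w10.png')"
```

```text
t 11.45 lane [-125.    49.8   -2. ] yaw 0.388 F [ 19.2  -1.  -16.3] q [-0.36  0.53 -0.58  2.05  0.45  0.68 -2.42] w 0.4
```

View pics/w10.png

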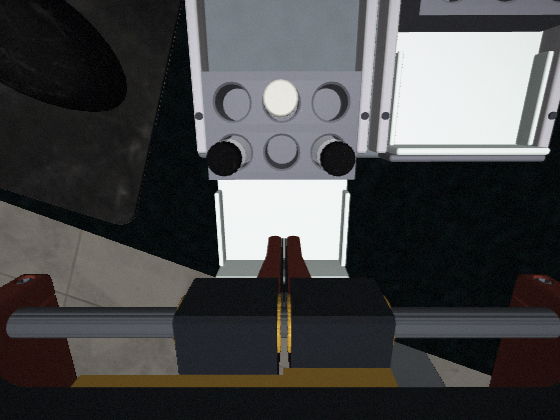

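move_arm:
  moves: "0 0 0 0.004 0 0 -1;0 0 0 0.01 0 0 -1;0 0 0 0.01 0 0 -1;0 0 0 0.01 0 -0.02 -1;0 0 0 0.01 0 -0.06 -1;0 0 0 0.01 0 -0.1 -1;0 0 0 -0.01 0 -0.14 -1;0 0 0 -0.03 0 -0.18 -1"

```text
time_s: 12.3
position: [344.4, 317.6, 178.8]
orientation: [0.981, 0.193, 0.002, -0.002]
ft_force: [0.6, -0.3, 1.3]
gripper_width: 0.4
```

move_arm:
  moves: "0 0 0 -0.02 0.02 -0.02 -1;0 0 0 -0.04 0.05 -0.02 -1;0 0 0 -0.04 0.05 -0.02 -1;0 0 0 -0.04 0.05 -0.02 -1"

```text
time_s: 12.7
position: [326.0, 255.5, 198.6]
orientation: [0.981, 0.192, 0.002, -0.002]
ft_force: [0.1, -0.4, 0.1]
gripper_width: 0.1
```

```bash
python3 -c "
from h import *
st();snap('wrist','w11.png');snap('side','s11.png');snap('scene','c11.png')
a=cv2.imread('pics/s11.png')[210:370,170:350];b=cv2.imread('pics/w11.png')[0:300,130:480]
cv2.imwrite('pics/s11c.png',cv2.resize(a,None,fx=3.6,fy=3.6,interpolation=cv2.INTER_CUBIC));cv2.imwrite('pics/w11c.png',cv2.resize(b,None,fx=2,fy=2,interpolation=cv2.INTER_CUBIC))"
```

```text
t 12.7 lane [-198.3   -0.9  198.6] yaw 0.3871 F [-0.1 -0.4  0.1] q [-0.07  0.09 -0.74  2.02  0.07  1.05 -2.02] w 0.1
```

View pics/s11c.png

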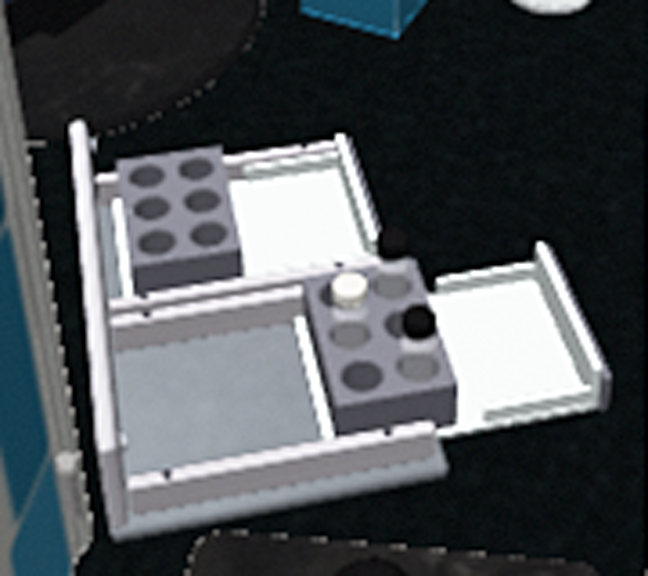

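View pics/w11c.png

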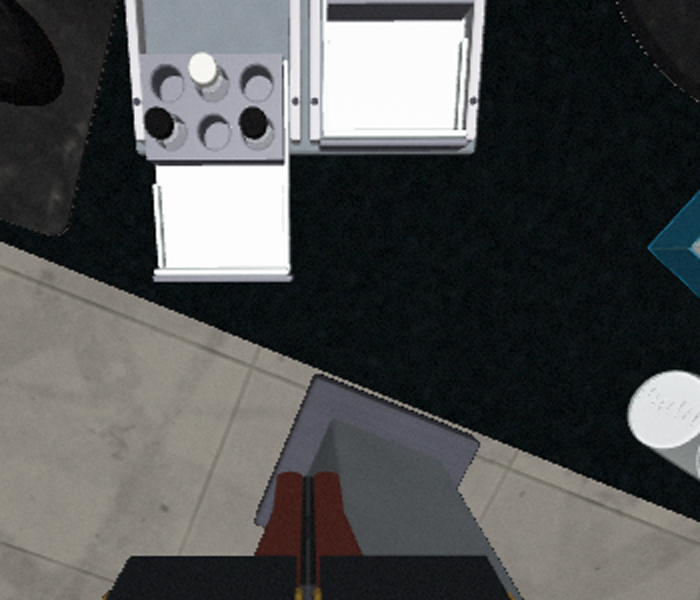

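View pics/c11.png

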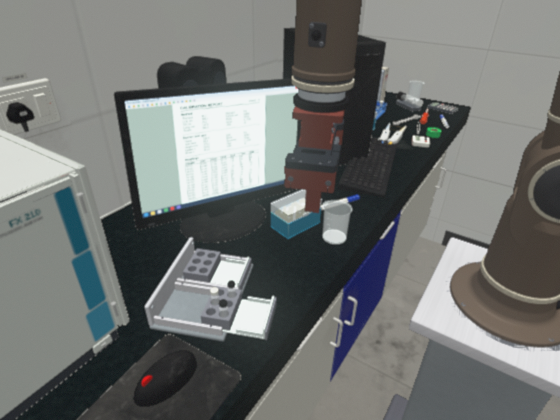

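```bash
python3 -c "
from h import *
P=[(-67,-50,40),(-67-75,50,40),(-67-70,50,40),(-67-75,10,40),(-67,-90,40)]
q=proj('w11.png',L2W(LP,P));print(((q-[130,0]+.5)*2-.5).round(1))
"
```

```text
[[394.9 141.2]
 [221.  279.9]
 [220.6 271.2]
 [288.6 279.7]
 [467.  140.9]]
```

```bash
python3 -c "
from h import *
print(order.finish_job());st()"
```

```text
the job is handed in; nothing more can be done
None
the job is handed in; nothing more can be done
```

I pushed the empty tray fully home first. Then I hooked the closed fingertips behind the loaded tray's lip and drew it out to its stop. I handed the job in at about 13 s of the 48 s allowed.

**Empty tray:** it stopped firmly, with about 20 N on the fingers and no further travel. In the last wrist picture its lip edge is within a pixel or two of where a shut tray's should be.

**Loaded tray:** it also stopped firmly, at about 19 N. Its lip edge is where the model puts it at 75 mm out (row about 279 seen, 280 expected).

**Vials and bystanders:** all three vials stand upright in their holes, and nothing touched them. The tip box, beaker and marker look untouched, and the gripper was clear of everything at the end.

**One disagreement:** the pictures showed the fingertips about 30 mm above the reported TCP height. Because of this, my first push passed over the empty tray's lip, with nothing moved and no force felt. I measured the offset in two camera views, lowered the tool by that amount, and the later contacts agreed with it.

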